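# Spin the revolving bin rack by its rim to the hex nuts

### The arm

A 6-joint arm with a two-finger parallel gripper is mounted at the origin on the work surface. World frame = base frame: x ahead of the robot, y to its left, z up, the work surface at z = 0. Lengths are in m, angles in rad, forces in N, time in s.
With the tool pointing down it reaches from about 0.35 to 0.875 m from the base axis. Payload 4.2 kg.
Tool frame: the origin (TCP) lies between the finger pads; the fingertips stand 8 mm ahead of it and the grasp point (between the pads) lies 11 mm behind it (arm.tips_ahead is the distance from the TCP to the fingertips, in m); z points along the fingers, y is the direction in which the jaws open and shut (so a half turn about z gives the same grasp; the last joint's range is limited). The gripper opens to 85 mm and grips with 20 to 120 N. Pads are 22 mm wide; open, the fingers measure 114 mm over their backs; the gripper's body (76 mm by 85 mm) begins 54 mm behind the grasp point. The pads swing forward as they close: fully open they stand 13 mm farther back than shut.
Start: joints at [1.41, 0.385, 0.008, 0, -1.194, -0.259], TCP at [0.255, 0.571, 0.239] pointing down, gripper open.
Joint ranges: [-3.14, 3.14], [-1.21, 2.06], [-1.07, 1.41], [-3.16, 2.05], [-2.99, -0.16], [-3.1, 3.1]. Speed limits (rad/s): [2.79, 2.79, 3.14, 3.14, 3.14, 3.14].

### API

Orientations are given as a rotation vector (axis times angle).
In Python, from workcell import arm gives the robot as it stands.
- The arm moves only by the shell command python3 -m jog 'ROWS' [OPENING] [FORCE]. ROWS is JSON, a list of rows, each an object with "linear": the shift along the tool's x, y, z in m, a list of three; "dr": the turn, a rotation vector about the tool's x, y, z in degrees, a list of three. In form: [{"linear": [x, y, z], "dr": [rx, ry, rz]}, ...]. A call has 1 to 12 rows; each row shifts and turns the pose as measured when the row begins, along the tool's axes as they then stand; what a row does not reach is not made up. A row lasts 1/12 s, in which the tool goes at most 41.7 mm and 7.16 degrees, less where a joint would pass 70% of its speed; a pose out of reach is approached as far as the arm can. A call with a gripper value outside its range is refused whole. OPENING is the opening, from -1 (shut) to 1 (fully open), set as the call begins (- or left out, the last holds). The fingers move at their own pace and stop on an object; FORCE is the grip in N (left out, the last holds). Time passes only in rows, so rows that do not move let the fingers close. It gives the time, the measured TCP pose, the force and the opening at its end, in the units of the state.
- arm.read_state(): the state, without advancing time (a new reading comes with each control period).
- arm.read_camera(name): name is "side" or "top" or "wrist"; returns (picture, depth): 480x640x3 uint8, blue, green, red; 480x640 float32, m along the optical axis (not along the pixel's ray), 0 where there is no reading.
- arm.camera_model(name): a dict with "mtx" (3x3 intrinsics, pixels), "extrinsics" (4x4, takes a point from camera to world coordinates). Camera axes: x right, y up, looking along -z (the intrinsics and any distortion apply to the point x, -y, -z); pixel columns grow to the right and rows downward; lengths in m; the calibration is good to about 2 mm. The wrist camera is an equidistant fisheye: a pixel r from the principal point sees the ray r / f radians off the axis. A picture is of the moment at which its call begins: read the wrist's pose just before it. camera_model takes no time and is no camera call; for the wrist camera it gives the pose at the moment of the call.
- arm.close_job(): hands the job in, once; it reports no verdict.
Trained networks look in the newest picture that a camera, given by its name, has taken for a name from the list of things; names that differ only in an ending like _2 or _b are one class to them, and where a whole thing is asked for, a point or a joint stands for the part that bears it (a point fixed in the world has none). Each returns a list of dicts, best first, with "confidence" (0 to 1); they miss things now and then, are a little off and sometimes report something else, mostly with a low value. They report only what shows in the picture. A call takes as long as a camera call.
- arm.outline_of(camera, thing): "region" (480x640 bool, what is visible of it) and "box" ([centre column, centre row, width, height] in pixels, round what is visible of it).
The state is a dict: "time": time; "qpos": joint angles; "qvel": joint speeds; "effort": joint torques, N m; "tool_pos": TCP position; "eef_rot": TCP orientation; "ft_force": force on the tool from outside, world axes, zero at the start; "wrist_torque": the same for the moment, N m; "width": finger opening in m.
Only numpy, scipy, OpenCV 4.12 (cv2) and the standard library are available. Lean on these libraries where they do the work, as an engineer would, in place of code of your own. Each camera call takes 0.05 s, during which the arm holds its last target. There are 200 camera calls.

### The job

Gently push the revolving bin rack round with your fingertips until its bin of hex nuts faces straight to the front, square to the bench's front edge on the robot's side, then leave it standing still there. Only push the rack: do not pick anything up, keep the loose fasteners in their bins, and leave the things standing about on the bench alone.

Things in the scene. Friction and masses are not known exactly. Their poses are not given: they have to be found in the camera images.
- rack_base: Fixed foot of the revolving rack: dark square steel plate 300 x 300 x 8 mm on the bench, sides parallel to the bench edges, with a bearing 110 mm wide up to 26 mm. Origin: on the rack's vertical turning axis, at bench level. It never turns: its -x axis (world -x) points straight to the front, to the bench edge on the robot's side.
- rack: Revolving rack, turns endlessly either way about the vertical axis through its origin (same point as rack_base's). Grey round plate, radius 183 mm, top at 30 mm; on it six equal grey steel hopper bins, radial, every 60 degrees, mouths outward, round a six-sided hub (70 mm to its flats, top at 118 mm). Stiff bearing: about 2 N at the rim moves it, it coasts little and stays where left. About 3 kg.
- nut_bin_front (a point): Middle of the front lip of the bin of hex nuts (plain nuts 30 mm across flats, 16 mm high, 20 mm hole): 182 mm from the turning axis, 52 mm above the bench, on the rack's own -x axis. The bin faces from the axis to this point. From it, counterclockwise from above: long hex bolts, washers, empty, short hex bolts, eye bolts.
- nut_bin_floor (a point): Centre of the nut bin's floor, 130 mm from the axis, 32 mm above the bench. Every bin is 84 mm wide and reaches from 75 to 182 mm from the axis. Its upright side walls, 2.5 mm thick, are parallel to its centre line; their tops are 96 mm above the bench up to 135 mm out, then slope to 63 mm at the front.
- washer_bin_floor (a point): Same point of the washer bin. Between neighbouring bins the round plate is bare: a wedge-shaped gap, midway (30 degrees) between their centre lines, 71 mm wide from wall to wall at 140 mm out and wider further out. A fingertip let down into a gap can push a bin's side wall near the rim and so turn the rack.
- bolt_bin_floor (a point): Same point of the bin of short hex bolts.
- nut_a: Loose hex nut lying flat in the front of the nut bin, 30 mm across flats, 16 mm high, 60 g. Origin: centre of its underside. Stays in the bin.
- nut_b: A second loose nut, as nut_a, beside it.
- washer_a: Loose flat washer, 37 mm diameter, 4 mm thick, lying in the washer bin. Origin: centre of its underside. Stays in the bin.
- bolt_a: Loose short hex bolt standing on its head in the bin of short bolts: head 22 mm across flats, shank 14 mm, 39 mm tall. Origin: underside of its head. It may tip over inside its bin.
- big_bolt: Bystander: big hex bolt standing upright on its head on the bench near the rack, head 30 mm across flats, 93 mm tall. Origin: underside of its head.
- spare_nut: Bystander: single hex nut lying on the bench near the rack, 30 mm across flats, 16 mm high. Origin: centre of its underside.
- wrench: Bystander: steel wrench 200 mm long lying on the bench to the right of the rack (about along its own x axis).
- screw_box: Bystander: cardboard box 90 x 60 x 45 mm on the bench to the left of the rack. Origin: centre of its underside.
- oil_bottle: Bystander: grey bottle, 52 mm diameter, 115 mm tall, to the left of the rack, towards its far side. Origin: centre of its underside.
- loose_bin: Bystander: a single hopper bin like those of the rack (107 x 84 x 66 mm) standing on the bench to the right of the rack. Origin: centre of its underside.
- marker: Bystander: marker pen 131 mm long, 18 mm thick, lying on the bench to the left of the rack. Origin: middle of its underside.

How it is judged:
At the end, for the whole second after the job is handed in: Nut bin faces the front: its lip's middle within 25 mm sideways (8 degrees) of straight in front of the axis; rack at rest (below 0.05 rad/s). Loose fasteners within 70 mm of their bin floor's centre, below 70 mm height; bystanders within 30 mm of their start, the tall ones upright (x of nut_bin_front in the frame of rack_base below -0.15 m and y of nut_bin_front in the frame of rack_base between -0.025 and 0.025 m and angular speed of rack below 0.05 rad/s and horizontal distance between each of nut_a, nut_b and nut_bin_floor below 0.07 m and height (world z) of each of nut_a, nut_b, washer_a, bolt_a below 0.07 m and horizontal distance between washer_a and washer_bin_floor below 0.07 m and horizontal distance between bolt_a and bolt_bin_floor below 0.07 m and distance of each of big_bolt, spare_nut, wrench, screw_box, oil_bottle, loose_bin, marker from where it was at the start of the episode below 0.03 m and angle between each of big_bolt, oil_bottle, loose_bin's own z axis and vertical below 0.4 rad); the robot touches nothing.
It fails at once if The rack is flung round (faster than 3 rad/s) (angular speed of rack above 3 rad/s).
It fails at once if The rack is pressed roughly (more than 40 N from the fingers) (contact force between the fingers and rack above 40 N).
It fails at once if The rack is pushed with the arm or the gripper's body instead of the fingers (contact force between the arm and rack above 5 N).
It fails at once if A loose fastener is lifted or leaves its bin (height (world z) of any of nut_a, nut_b, washer_a, bolt_a above 0.075 m or horizontal distance between any of nut_a, nut_b and nut_bin_floor above 0.08 m or horizontal distance between washer_a and washer_bin_floor above 0.08 m or horizontal distance between bolt_a and bolt_bin_floor above 0.08 m).
It fails at once if A bystander on the bench is moved more than 30 mm, lifted or knocked over (distance of any of big_bolt, spare_nut, wrench, screw_box, oil_bottle, loose_bin, marker from where it was at the start of the episode above 0.03 m or angle between any of big_bolt, oil_bottle, loose_bin's own z axis and vertical above 0.5 rad).
It also fails if it takes over 61 s, if anything falls off the work surface, if the arm or the gripper's body presses on something with over 40 N, if the wrist force passes 120 N, or if a joint passes its speed limit or range.

## Working session

There is one attempt and no reset: what is moved stays moved. The work goes in short steps, Python scripts to look and compute and a shell command to move; the robot and the scene stay as the last step left them, time stands still between calls to the robot, and variables do not carry over. Pictures are saved under pics/ and viewed, about 8 in all and at most 12, crops included, and the job is handed in when it is done.

```bash
mkdir -p pics; ls
python3 - <<'E'
from workcell import arm
import cv2,numpy as np
s=arm.read_state();print(s['time'],s['tool_pos'],s['eef_rot'],s['width'],arm.tips_ahead)
for n in ['top','side']:
    p,d=arm.read_camera(n);cv2.imwrite(f'pics/{n}0.png',p);np.save(f'{n}0.npy',d)
    m=arm.camera_model(n);print(n,m['mtx'],m['extrinsics'])
E
```

```text
pics
0.0 [0.25446397 0.5702301  0.2382209 ] [ 3.07048541e+00 -6.54434394e-01 -6.03197981e-04] 0.08534409321215626 0.008
top [[552.19769273   0.         321.75321897]
 [  0.         552.19769273 253.09490958]
 [  0.           0.           1.        ]] [[ 0.01897415  0.97796973 -0.20788264  0.33660898]
 [-0.99981079  0.01766821 -0.00813718  0.03124321]
 [-0.004285    0.2079977   0.97811993  1.28487317]
 [ 0.          0.          0.          1.        ]]
side [[467.18773538   0.         315.52967078]
 [  0.         467.18773538 237.67911754]
 [  0.           0.           1.        ]] [[-0.75312082  0.47663036 -0.45346724  0.18493944]
 [-0.65784898 -0.53867147  0.52637228  0.5118101 ]
 [ 0.00661515  0.69473488  0.71923549  0.69708148]
 [ 0.          0.          0.          1.        ]]
```

View pics/top0.png

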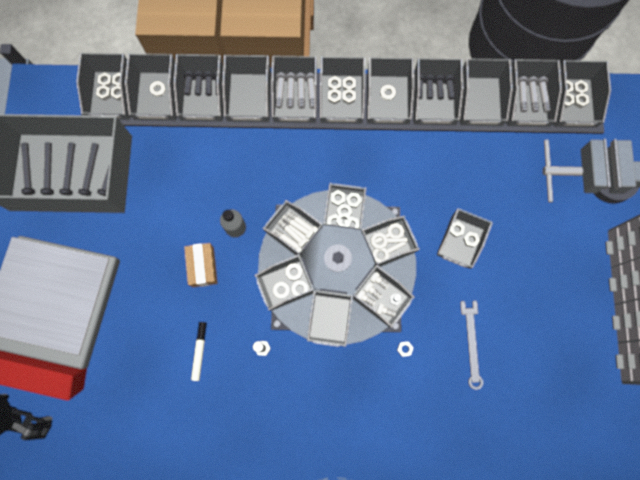

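View pics/side0.png

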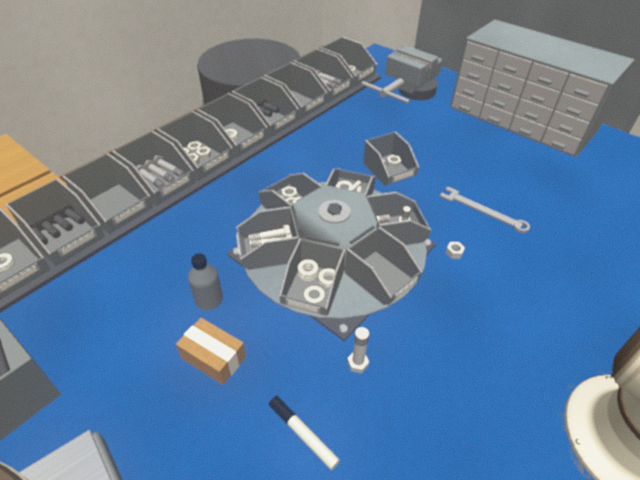

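The top view shows the rack centred at about (337,257). Its nut bin at (345,205) points almost straight away from the robot, and the empty bin at (330,318) faces front. The side view confirms the bin order. Next I'll measure the axis and the angle from depth.

```bash
cat > h.py <<'E'
from workcell import arm
import numpy as np,cv2
from scipy.optimize import least_squares
def cloud(name,d):
    m=arm.camera_model(name);K=m['mtx'];T=m['extrinsics']
    v,u=np.mgrid[:480,:640];P=np.stack([(u-K[0,2])/K[0,0]*d,-(v-K[1,2])/K[1,1]*d,-d],-1)
    return P@T[:3,:3].T+T[:3,3]
def measure(name,d,c0=(0.6,0)):
    W=cloud(name,d);ok=d>0
    q=W[ok&(abs(W[...,2]-.118)<.006)];q=q[np.hypot(q[:,0]-c0[0],q[:,1]-c0[1])<.12]
    return W,q
def phase(W,ok,c,nomdeg,rng=30):
    r=np.hypot(W[...,0]-c[0],W[...,1]-c[1])
    q=W[ok&(W[...,2]>.055)&(W[...,2]<.102)&(r>.10)&(r<.182)]
    best=[]
    for t in np.arange(nomdeg-rng,nomdeg+rng,.25):
        a=np.arctan2(q[:,1]-c[1],q[:,0]-c[0])-np.radians(t);a=(a+np.pi/6)%(np.pi/3)-np.pi/6
        v=np.hypot(q[:,0]-c[0],q[:,1]-c[1])*np.sin(a)
        best.append((np.mean(np.exp(-((abs(v)-41)/1e9)**2)*np.exp(-((abs(v)-.041)/.004)**2)),t))
    return max(best)
E
python3 - <<'E'
from h import *
d=np.load('top0.npy');W,q=measure('top',d,(0.57,0))
print('bench z',np.median(W[340:440,280:380,2]),'hub n',len(q))
(cx,cy),r=cv2.minEnclosingCircle(q[:,:2].astype(np.float32));print('hub',cx,cy,r,np.median(q[:,2]))
# plate rim
ok=d>0
p=W[ok&(W[...,2]>.022)&(W[...,2]<.037)];p=p[np.hypot(p[:,0]-cx,p[:,1]-cy)<.2]
(px,py),pr=cv2.minEnclosingCircle(p[:,:2].astype(np.float32));print('plate',px,py,pr)
c=((px+cx)/2,(py+cy)/2)
for cc in [(cx,cy),(px,py),c]: print(phase(W,ok,cc,-6))
for n in ['nut_bin_floor','washer_bin_floor','nut_a','washer_a','bolt_a','big_bolt','spare_nut','oil_bottle','loose_bin','rack']:
    for o in arm.outline_of('top',n)[:2]:
        m=o['region']&ok; w=np.median(W[m],0)
        print(n,round(o['confidence'],2),w.round(3),'r',round(np.hypot(w[0]-c[0],w[1]-c[1]),3),'ang',round(np.degrees(np.arctan2(w[1]-c[1],w[0]-c[0])),1))
E
```

```text
bench z 0.00045842648562166577 hub n 242
hub 0.5675190091133118 0.009087302722036839 0.06729729473590851 0.1151057308395872
plate 0.5763314366340637 0.006721360143274069 0.18316225707530975
(np.float64(0.2594429663585593), np.float64(-4.25))
(np.float64(0.5879874729851071), np.float64(-6.75))
(np.float64(0.4513845031146749), np.float64(-6.75))
nut_bin_floor 0.78 [0.564 0.008 0.041] r 0.007 ang 179.3
washer_bin_floor 0.91 [0.565 0.006 0.041] r 0.007 ang -168.0
nut_a 0.67 [ 0.727 -0.029  0.047] r 0.159 ang -13.4
nut_a 0.61 [0.735 0.009 0.045] r 0.163 ang 0.2
washer_a 0.57 [0.515 0.135 0.036] r 0.139 ang 114.2
bolt_a 0.72 [0.731 0.009 0.047] r 0.16 ang 0.5
bolt_a 0.44 [ 0.495 -0.124  0.043] r 0.152 ang -120.4
big_bolt 0.54 [0.381 0.169 0.045] r 0.25 ang 139.9
big_bolt 0.16 [ 0.728 -0.029  0.047] r 0.16 ang -13.3
oil_bottle 0.72 [0.657 0.243 0.079] r 0.25 ang 70.2
loose_bin 0.74 [ 0.647 -0.292  0.01 ] r 0.309 ang -76.0
rack 0.98 [0.564 0.008 0.04 ] r 0.008 ang -179.9
```

```bash
python3 -m jog '[{"linear":[0,0,0],"dr":[0,0,-6]},{"linear":[0,0,0],"dr":[0,0,-6]},{"linear":[0,0,0],"dr":[0,0,-6]},{"linear":[0,0,0],"dr":[0,0,-6]},{"linear":[0,0,0],"dr":[0,0,0]}]' -1
```

```text
time: 1.02
tool_pos: [0.2547, 0.5707, 0.2395]
eef_rot: [-3.141, -0.029, 0.0]
ft_force: [-1.3, -1.1, 0.5]
width: 0.0256
```

```bash
python3 -m jog '[{"linear":[0.022,0.033,0],"dr":[0,0,1]},{"linear":[0.022,0.033,0],"dr":[0,0,0]},{"linear":[0.022,0.033,0],"dr":[0,0,0]},{"linear":[0.022,0.033,0],"dr":[0,0,0]},{"linear":[0.022,0.033,0],"dr":[0,0,0]},{"linear":[0.022,0.033,0],"dr":[0,0,0]},{"linear":[0.022,0.033,0],"dr":[0,0,0]},{"linear":[0.022,0.033,0],"dr":[0,0,0]},{"linear":[0.022,0.033,0],"dr":[0,0,0]},{"linear":[0.022,0.033,0],"dr":[0,0,0]},{"linear":[0,0,0],"dr":[0,0,0]}]'
```

```text
time: 1.93
tool_pos: [0.4791, 0.2276, 0.2394]
eef_rot: [-3.138, 0.037, -0.006]
ft_force: [-0.0, 1.0, 0.9]
width: 0.0002
```

```bash
python3 -m jog '[{"linear":[0.022,0.032,0],"dr":[0,0,-1.3]},{"linear":[0.022,0.031,0],"dr":[0,0,0]},{"linear":[0.022,0.031,0],"dr":[0,0,0]},{"linear":[0.022,0.031,0],"dr":[0,0,0]},{"linear":[0.022,0.031,0],"dr":[0,0,0]},{"linear":[0.022,0.031,0],"dr":[0,0,0]},{"linear":[0.022,0.031,0],"dr":[0,0,0]},{"linear":[0.022,0.031,0],"dr":[0,0,0]},{"linear":[0.022,0.031,0],"dr":[0,0,0]},{"linear":[0.022,0.031,0],"dr":[0,0,0]},{"linear":[0,0,0],"dr":[0,0,0]}]'
```

```text
time: 2.85
tool_pos: [0.7035, -0.0994, 0.2394]
eef_rot: [-3.135, 0.046, -0.013]
ft_force: [0.1, 0.9, -0.5]
width: 0.0001
```

```bash
python3 -m jog '[{"linear":[0,-0.008,0.03],"dr":[0,0,-1.6]},{"linear":[0,0,0.03],"dr":[0,0,0]},{"linear":[0,0,0.03],"dr":[0,0,0]},{"linear":[0,0,0.02],"dr":[0,0,0]},{"linear":[0,0,0],"dr":[0,0,0]}]'
python3 - <<'E'
from h import *
a,_=arm.read_camera('wrist');b,_=arm.read_camera('side')
cv2.imwrite('pics/c1.png',np.hstack([cv2.resize(a,(400,300)),cv2.resize(b,(400,300))]))
E
```

```text
time: 3.27
tool_pos: [0.7079, -0.0939, 0.1263]
eef_rot: [-3.135, 0.032, -0.022]
ft_force: [-0.3, 0.2, -1.3]
width: -0.0002
```

View pics/c1.png

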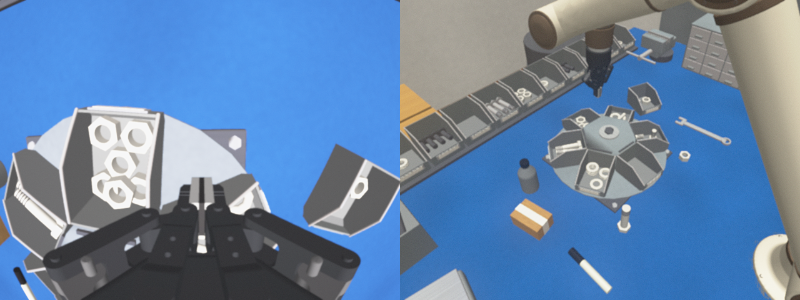

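```bash
python3 -m jog '[{"linear":[-0.003,-0.002,0.022],"dr":[0,0,-1]},{"linear":[0,0,0.02],"dr":[0,0,0]},{"linear":[0,0,0.015],"dr":[0,0,0]},{"linear":[0,0,0.005],"dr":[0,0,0]},{"linear":[0,0,0],"dr":[0,0,0]}]'
```

```text
time: 3.78
tool_pos: [0.7174, -0.0907, 0.0816]
eef_rot: [-3.138, 0.001, -0.072]
ft_force: [0.4, 0.4, -0.3]
width: 0.0001
```

Run:
```python
from h import *
s=arm.read_state();print(s['qpos'].round(3) if hasattr(s['qpos'],'round') else s['qpos'],s['tool_pos'],s['eef_rot'])
```

```text
[ 0.098  0.654  0.054  0.002 -0.925  1.471] [ 0.71737029 -0.09072191  0.08163876] [-3.13765565e+00  1.14257815e-03 -7.15169886e-02]
```

```bash
python3 -m jog '[{"linear":[-0.006,0,0.007],"dr":[0,-1.3,0]},{"linear":[-0.006,0,0.007],"dr":[0,-1.3,0]},{"linear":[0,0,0.006],"dr":[0,-0.4,0]},{"linear":[0,0,0.002],"dr":[0,0,0]},{"linear":[0,0,0],"dr":[0,0,0]}]'
```

```text
time: 4.2
tool_pos: [0.7086, -0.0903, 0.0648]
eef_rot: [-3.139, 0.0, 0.001]
ft_force: [-0.7, 0.4, 0.2]
width: -0.0
```

```bash
python3 -m jog '[{"linear":[-0.0060,0.0045,0],"dr":[0,0,0]},{"linear":[-0.0056,0.0050,0],"dr":[0,0,0]},{"linear":[-0.005,0.005,0],"dr":[0,0,0]},{"linear":[-0.005,0.005,0],"dr":[0,0,0]},{"linear":[-0.0052,0.0047,0],"dr":[0,0,0]},{"linear":[-0.0054,0.0044,0],"dr":[0,0,0]},{"linear":[-0.0056,0.0042,0],"dr":[0,0,0]},{"linear":[-0.0058,0.0039,0],"dr":[0,0,0]},{"linear":[-0.0059,0.0037,0],"dr":[0,0,0]},{"linear":[-0.0061,0.0034,0],"dr":[0,0,0]},{"linear":[-0.0062,0.0032,0],"dr":[0,0,0]},{"linear":[-0.0064,0.0028,0],"dr":[0,0,0]}]'
cat > w.py <<'E'
from h import *
s=arm.read_state();p=s['tool_pos'];c=np.array([.576,.007])
v=np.array(p[:2])-c;print('r',np.hypot(*v).round(4),'ang',np.degrees(np.arctan2(v[1],v[0])).round(1),'z',p[2],s['eef_rot'],s['ft_force'])
E
python3 w.py
```

```text
time: 5.2
tool_pos: [0.6368, -0.1445, 0.0665]
eef_rot: [-3.138, -0.0, -0.013]
ft_force: [1.8, 1.6, 0.2]
width: -0.0001
r 0.1632 ang -68.1 z 0.0664978980388909 [-3.13811606e+00 -3.21362568e-04 -1.28232988e-02] [1.78088958 1.59774993 0.20620286]
```

```bash
python3 -m jog '[{"linear":[-0.0075,0.0024,0.0003],"dr":[0,-0.2,0]},{"linear":[-0.0077,0.002,0.0003],"dr":[0,-0.2,0]},{"linear":[-0.0078,0.0016,0.0003],"dr":[0,0,0]},{"linear":[-0.0079,0.0012,0.0003],"dr":[0,0,0]},{"linear":[-0.0079,0.0008,0.0003],"dr":[0,0,0]},{"linear":[-0.008,0.0005,0.0003],"dr":[0,0,0]},{"linear":[-0.008,0.0001,0.0003],"dr":[0,0,0]},{"linear":[-0.008,-0.0003,0.0003],"dr":[0,0,0]},{"linear":[-0.008,-0.0007,0.0003],"dr":[0,0,0]},{"linear":[-0.008,-0.0011,0],"dr":[0,0,0]},{"linear":[-0.0079,-0.0016,0],"dr":[0,0,0]},{"linear":[-0.0078,-0.002,0],"dr":[0,0,0]}]'
python3 w.py
```

```text
time: 6.2
tool_pos: [0.534, -0.1494, 0.0649]
eef_rot: [-3.14, -0.001, -0.01]
ft_force: [2.4, 0.1, 0.4]
width: -0.0
r 0.1619 ang -105.0 z 0.06487739171526338 [-3.13995488e+00 -8.25776299e-04 -9.56727843e-03] [2.36926519 0.14895829 0.39375565]
```

```bash
python3 -m jog '[{"linear":[-0.0077,-0.0024,0],"dr":[0,-0.2,0]},{"linear":[-0.0076,-0.0027,0],"dr":[0,-0.2,0]},{"linear":[-0.0074,-0.0031,0.0001],"dr":[0,0,0]},{"linear":[-0.0073,-0.0035,0.0001],"dr":[0,0,0]},{"linear":[-0.0071,-0.0039,0.0001],"dr":[0,0,0]},{"linear":[-0.0069,-0.0042,0.0001],"dr":[0,0,0]},{"linear":[-0.0067,-0.0045,0.0001],"dr":[0,0,0]},{"linear":[-0.0064,-0.0048,0.0001],"dr":[0,0,0]},{"linear":[-0.0061,-0.0051,0],"dr":[0,0,0]},{"linear":[-0.0058,-0.0055,0],"dr":[0,0,0]},{"linear":[-0.0056,-0.0058,0],"dr":[0,0,0]},{"linear":[-0.0053,-0.006,0],"dr":[0,0,0]}]'
python3 w.py
python3 - <<'E'
from h import *
p,d=arm.read_camera('top');cv2.imwrite('pics/t2.png',p[150:450,150:550]);W=cloud('top',d)
print('nominal pred nut',-140+38.5, phase(W,d>0,(.576,.007),-101))
E
```

```text
time: 7.2
tool_pos: [0.4433, -0.0936, 0.0643]
eef_rot: [-3.141, -0.001, 0.007]
ft_force: [2.2, -0.4, -0.6]
width: 0.0003
r 0.1665 ang -142.8 z 0.06429032513559105 [-3.14092362e+00 -7.18871992e-04  7.47685737e-03] [ 2.24945225 -0.43982764 -0.60000399]
nominal pred nut -101.5 (np.float64(0.5724318493431965), np.float64(-103.5))
```

View pics/t2.png

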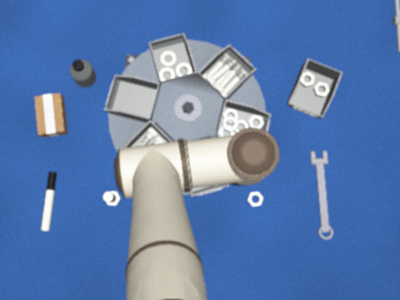

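The crop shows the nut bin at crop (243,120), now on the right side of the rack. The measured angle is −103.5°, so the finger leads it by 39.3°. The bystanders haven't moved. I'll continue the arc.

```bash
python3 -m jog '[{"linear":[-0.0041,-0.007,0],"dr":[0,0.2,0]},{"linear":[-0.0038,-0.0070,0],"dr":[0,0.2,0]},{"linear":[-0.0034,-0.0072,0],"dr":[0,0,0]},{"linear":[-0.003,-0.0073,0],"dr":[0,0,0]},{"linear":[-0.0027,-0.0074,0],"dr":[0,0,0]},{"linear":[-0.0023,-0.0076,0],"dr":[0,0,0]},{"linear":[-0.0019,-0.0077,0],"dr":[0,0,0]},{"linear":[-0.0016,-0.0077,0],"dr":[0,0,0]},{"linear":[-0.0012,-0.0078,0],"dr":[0,0,0]},{"linear":[-0.0008,-0.0079,0],"dr":[0,0,0]},{"linear":[-0.0004,-0.0079,0],"dr":[0,0,0]},{"linear":[0,-0.008,0],"dr":[0,0,0]}]'
python3 w.py
```

```text
time: 8.25
tool_pos: [0.4113, 0.0054, 0.0635]
eef_rot: [3.14, 0.0, -0.007]
ft_force: [0.9, -1.9, 0.3]
width: 0.0001
r 0.1647 ang -179.4 z 0.06353756403575216 [ 3.14034842e+00  1.78166892e-04 -6.84298498e-03] [ 0.86295027 -1.9387004   0.31744181]
```

```bash
python3 -m jog '[{"linear":[0.0005,-0.008,-0.0001],"dr":[0,0,0]},{"linear":[0.001,-0.008,-0.0001],"dr":[0,0,0]},{"linear":[0.0014,-0.0079,-0.0001],"dr":[0,0,0]},{"linear":[0.0018,-0.0079,-0.0001],"dr":[0,0,0]},{"linear":[0.0022,-0.0078,-0.0001],"dr":[0,0,0]},{"linear":[0.0026,-0.0077,-0.0001],"dr":[0,0,0]},{"linear":[0.0029,-0.0076,0],"dr":[0,0,0]},{"linear":[0.0021,-0.0047,0],"dr":[0,0,0]},{"linear":[0.0022,-0.0046,0],"dr":[0,0,0]},{"linear":[0.0022,-0.0046,0],"dr":[0,0,0]},{"linear":[0.0014,-0.0027,0],"dr":[0,0,0]},{"linear":[0,0,0],"dr":[0,0,0]}]'
python3 w.py
python3 - <<'E'
from h import *
p,d=arm.read_camera('top');W=cloud('top',d)
print(phase(W,d>0,(.576,.007),-168))
E
```

```text
time: 9.25
tool_pos: [0.4327, 0.0863, 0.063]
eef_rot: [3.139, 0.002, -0.012]
ft_force: [-0.1, 0.1, 0.0]
width: 0.0002
r 0.1638 ang 151.0 z 0.06301254324767397 [ 3.13932535e+00  2.16591911e-03 -1.24745000e-02] [-0.14645641  0.11316785  0.01014853]
(np.float64(0.5974444629826207), np.float64(-169.25))
```

```bash
python3 -m jog '[{"linear":[0.0022,-0.0034,0],"dr":[0,0,0]},{"linear":[0.0023,-0.0034,0],"dr":[0,0,0]},{"linear":[0.0023,-0.0033,0],"dr":[0,0,0]},{"linear":[0.0024,-0.0032,0],"dr":[0,0,0]},{"linear":[0.0025,-0.0032,0],"dr":[0,0,0]},{"linear":[0.0025,-0.0031,0],"dr":[0,0,0]},{"linear":[0.0019,-0.0023,0],"dr":[0,0,0]},{"linear":[0.0012,-0.0015,0],"dr":[0,0,0]},{"linear":[0,0,0],"dr":[0,0,0]}]'
python3 w.py
python3 - <<'E'
from h import *
p,d=arm.read_camera('top');W=cloud('top',d)
print(phase(W,d>0,(.576,.007),-179))
E
```

```text
time: 10.05
tool_pos: [0.4505, 0.1106, 0.0624]
eef_rot: [3.138, -0.001, -0.017]
ft_force: [-0.2, -0.2, 0.4]
width: 0.0
r 0.1627 ang 140.5 z 0.06240789484948109 [ 3.13788640e+00 -9.62994971e-04 -1.66715724e-02] [-0.21351482 -0.16117023  0.36144513]
(np.float64(0.5858264466895283), np.float64(-179.5))
```

```bash
python3 -m jog '[{"linear":[-0.003,0.004,0],"dr":[0,0,0]},{"linear":[-0.003,0.004,0],"dr":[0,0,0]},{"linear":[0,0,-0.01],"dr":[0,0,0]},{"linear":[0,0,-0.02],"dr":[0,0,0]},{"linear":[0,0,-0.03],"dr":[0,0,0]},{"linear":[0,0,-0.03],"dr":[0,0,0]},{"linear":[0,0,-0.03],"dr":[0,0,0]},{"linear":[0,0,-0.03],"dr":[0,0,0]},{"linear":[0,0,-0.02],"dr":[0,0,0]},{"linear":[0,0,0],"dr":[0,0,0]}]'
python3 -m jog '[{"linear":[-0.005,-0.035,0],"dr":[0,0,0]},{"linear":[-0.005,-0.035,0],"dr":[0,0,0]},{"linear":[-0.005,-0.035,0],"dr":[0,0,0]},{"linear":[-0.005,-0.035,0],"dr":[0,0,0]},{"linear":[-0.005,-0.035,0],"dr":[0,0,0]},{"linear":[-0.005,-0.035,0],"dr":[0,0,0]},{"linear":[-0.005,-0.035,0],"dr":[0,0,0]},{"linear":[-0.005,-0.035,0],"dr":[0,0,0]},{"linear":[0,0,0],"dr":[0,0,0]},{"linear":[0,0,0],"dr":[0,0,0]}]'
python3 - <<'E'
from h import *
p,d=arm.read_camera('top');cv2.imwrite('pics/t3.png',p);W=cloud('top',d)
ok=d>0;print(phase(W,ok,(.576,.007),-179))
q=W[ok&(W[...,2]>.022)&(W[...,2]<.037)];q=q[np.hypot(q[:,0]-.576,q[:,1]-.007)<.2]
print(cv2.minEnclosingCircle(q[:,:2].astype(np.float32)))
E
```

```text
time: 10.93
tool_pos: [0.4429, 0.0993, 0.2394]
eef_rot: [3.138, -0.004, -0.018]
ft_force: [0.3, 0.1, -0.1]
width: -0.0002
time: 11.77
tool_pos: [0.3994, 0.387, 0.236]
eef_rot: [-3.141, 0.018, 0.017]
ft_force: [-0.7, 0.3, 0.2]
width: 0.0001
(np.float64(0.5889251312350137), np.float64(-179.5))
((0.5765044689178467, 0.006937406491488218), 0.18298141658306122)
```

View pics/t3.png

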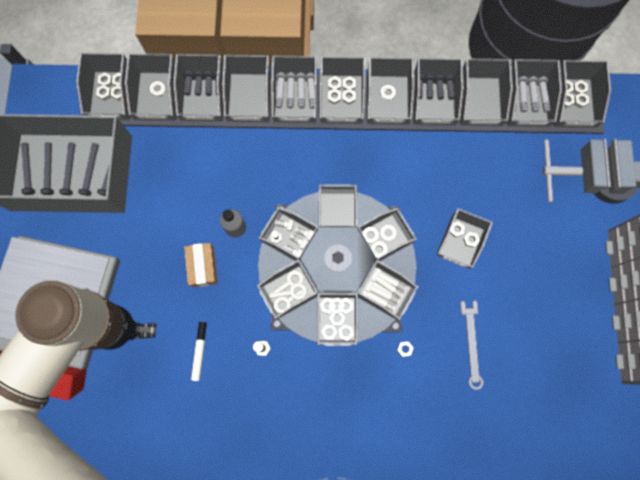

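The nut bin at (337,318) now faces straight to the front, measured at −179.5°. The fasteners are in their bins and the bystanders are where they started. The arm is clear, so I'll hand in.

```bash
python3 -c "
from workcell import arm
print(arm.close_job())"
```

```text
the job is handed in; nothing more can be done
None
```

The nut bin now faces straight to the front and the job is handed in at about 12 s on the robot's clock. No verdict was reported.

- **What I did:** I lowered the shut fingertips into the gap between the nut and eye-bolt bins. I then pushed the eye-bolt bin's wall clockwise along one arc of about 173°, backed off, lifted and moved clear.
- **Nut bin angle:** it measured −179.5° against a target of −180°, the same before and after I pulled away. That is about 0.5° off, or 1.6 mm at the lip.
- **Forces:** wrist force stayed at or below about 2.4 N in the readings taken during the push.
- **Fasteners and bystanders:** in the final top picture the fasteners are in their bins and the bystanders stand where they started. I judged this by eye and did not measure each one.
- **What disagreed:** the axis from the hub's top face was about 9 mm off the one from the round plate. I used the plate, since its fitted radius came out at 183 mm, as specified, and it gave the same centre at the end. The first descent into the gap also stopped short and tilted 2.6°, which I corrected before touching the rack.

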